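Lock the hammer-head bolt in the bench rail

ROBOT

A 6-joint arm with a two-finger parallel gripper is mounted at the origin on the work surface; the furniture and walls round the work are solid. World frame = base frame: x ahead of the robot, y to its left, z up, the work surface at z = 0. Lengths are in m, angles in rad, forces in N, time in s.
With the tool pointing down it reaches from about 0.325 to 0.85 m from the base axis. Payload 4.4 kg.
Tool frame: the origin (TCP) lies midway between the tips of the shut fingers; the grasp point (between the pads) lies 19 mm behind it; y points along the fingers, z is the direction in which the jaws open and shut, and the axes are right-handed (so a half turn about y gives the same grasp; the last joint's range is limited). The gripper opens to 94 mm and grips with 3 to 60 N. Pads are 16 mm wide; open, the fingers measure 119 mm over their backs; the gripper's body (75 mm by 177 mm) begins 78 mm behind the grasp point.
Start: joints at [-0.889, 0.207, 1.542, -0, 1.393, -0.15], TCP at [0.425, -0.387, 0.205] pointing down, gripper open.
Joint ranges: [-2.73, 2.73], [-0.86, 2.22], [0.23, 2.46], [-1.11, 4.25], [0.08, 2.63], [-2.82, 2.82]. Speed limits (rad/s): [2.79, 2.79, 3.14, 3.14, 3.14, 3.14].

INTERFACE

Orientations are given as a unit quaternion [w, x, y, z].
In Python, from rig import arm, vision, ticket gives the robot as it stands.
- The arm moves only by the tool drive_tool, never from a script. Its argument "series" is a list of rows, each a list of 3 entries, a list of its own where there are three numbers: the gripper command: -1 is fully open, 1 is shut, values between are in proportion, then the shift along the tool's x, y, z in cm, then the turn about the tool's y in degrees. A call has 1 to 12 rows; each row is the pose to reach, as a shift and turn from the pose measured when the call began, along the tool's axes at that moment; what a row does not reach only later rows make up. A row lasts 1/8 s, in which the tool goes at most 62.5 mm and 10.7 degrees, less where a joint would pass 70% of its speed; a pose out of reach is approached as far as the arm can. A call with a gripper value outside its range is refused whole. The fingers move at their own pace and stop on an object; "squeeze" is the grip in N (left out, the last holds). Time passes only in rows, so rows that repeat a pose let the fingers close. It gives the time, the measured TCP pose, the force and the opening at its end, in the units of the state.
- arm.read_state(): the state, without advancing time (a new reading comes with each control period).
- vision.grab_frame(name): name is "scene" or "top" or "wrist"; returns the picture (420x560x3 uint8, blue, green, red); there is no depth.
- vision.camera_params(name): a dict with "K" (3x3 intrinsics, pixels), "R" (3x3) and "t" (3): a world point X has camera coordinates R X + t. Camera axes: x right, y down, z forward; pixel columns grow to the right and rows downward; lengths in m; the calibration is good to about 2 mm. The wrist camera is an equidistant fisheye: a pixel r from the principal point sees the ray r / f radians off the axis. A picture is of the moment at which its call begins: read the wrist's pose just before it. camera_params takes no time and is no camera call; for the wrist camera it gives the pose at the moment of the call.
- ticket.close_job(): hands the job in, once; it reports no verdict.
The state is a dict: "t": time; "joints": joint angles; "qd": joint speeds; "joint_efforts": joint torques, N m; "tcp_pos": TCP position; "tool_rot": TCP orientation; "force": force on the tool from outside, world axes, zero at the start; "moment": the same for the moment, N m; "grip_width": opening from 0.0 (shut) to 1.0 (fully open).
Only numpy, scipy, OpenCV 4.12 (cv2) and the standard library are available. Lean on these libraries where they do the work, as an engineer would, in place of code of your own. Each camera call takes 0.05 s, during which the arm holds its last target.

TASK

Take the hammer-head bolt (the one with the straight bar grip, not the round-knobbed pin) out of the wooden rack and lower its head through the slot of the aluminium rail at the rail's scribed middle, until the flange is down on the rail. Then turn it a quarter turn, either way, so that the head lies square across the slot and catches under the lips, and let go of it. Leave the round-knobbed pin standing in the rack.

Things in the scene. Friction and masses are not known exactly. Their poses are not given: they have to be found in the camera images.
- bolt_grip (a point): (mm) Centre of the bar grip (14 wide along x, 46 long along y, 22 high) on top of the loose steel hammer-head bolt (60 tall, 0.16 kg, z up), which stands in either pocket of the rack, flange on the rack, this point 58 over the bench. Grasp the bar from above, fingers closing along x. Lift 25 or more to clear the rack, 55 or more to carry it over the rail.
- bolt: The same bolt (sizes in mm); origin: centre of the head's underside, axes as the grip's. Upward from the origin: oblong head 12 (x) by 44 (y), 9 high; shank 14 diameter, 10 high; flange 46 diameter, 5 thick; neck 14 diameter, 14 high; bar grip, its centre at 49, its long side (y) parallel to the head's. So the grip's centre is 30 above the flange's underside, 25 above its top.
- pin_knob (a point): (mm) Centre of the round knob (32 diameter, 22 high) of the loose steel locating pin, 60 tall, flange as the bolt's, 58 over the bench. It stands, and stays, in the other pocket of the rack: a dark wooden block fixed to the bench, 64 by 150 by 28 high, with two oblong pockets 19 by 51, 22 deep, 76 apart, long sides along the block's length and the bolt's bar.
- rail: (mm) Aluminium rail fixed to the bench, 66 wide (x), 160 long (y), 28 high, a 14 foot beyond each end. Origin: middle of its underside, below the scribed line; y along the slot. Slot open on top, 26 wide between lips 6 thick; channel below 58 wide, floor at 4. With the bolt's flange on the lips its grip centre is 58 above the origin and its head hangs 4 under the lips, free to turn.
Mind the look-alikes: they are no part of the job. What is shaped like the bolt but purple is not meant.

How it is judged:
By the outcome, as a careful person would: the job done as asked, in the order asked, and still so for the second after the job is handed in, with the robot touching nothing.
It also fails if it takes over 38 s, if anything falls off the work surface, if the arm or the gripper's body presses on something with over 40 N, if the wrist force passes 120 N, or if a joint passes its speed limit or range.

## Working session

There is one attempt and no reset: what is moved stays moved. The work goes in short steps, Python scripts to look and compute and a tool call to move; the robot and the scene stay as the last step left them, time stands still between calls to the robot, and variables do not carry over. Pictures are saved under pics/ and viewed, and the job is handed in when it is done.

Besides the shell and the picture viewer there is one more tool, called as name(argument=value, ...), one argument or row to a line, values as JSON. drive_tool: Moves the arm, as the interface text tells. Its arguments: {"type":"object","properties":{"series":{"type":"array"},"squeeze":{"type":"number"}},"required":["series"]}

```bash
mkdir -p pics; ls; cat > h.py <<'E'
import numpy as np, cv2
from rig import arm, vision, ticket
def snap(n,f):
    im=vision.grab_frame(n); cv2.imwrite(f'pics/{f}.png',im); return im
def ray(n,u,v):
    p=vision.camera_params(n);K,R,t=[np.array(p[k]) for k in 'KRt']
    if n=='wrist':
        x=(u-K[0,2])/K[0,0];y=(v-K[1,2])/K[1,1];r=np.hypot(x,y)+1e-12
        d=np.array([x/r*np.sin(r),y/r*np.sin(r),np.cos(r)])
    else: d=np.linalg.inv(K)@[u,v,1]
    return -R.T@t,R.T@d
def onz(n,u,v,z):
    o,d=ray(n,u,v); return o+d*(z-o[2])/d[2]
def proj(n,X):
    p=vision.camera_params(n);K,R,t=[np.array(p[k]) for k in 'KRt']
    c=R@np.array(X)+t
    if n=='wrist':
        r=np.hypot(c[0],c[1]);th=np.arctan2(r,c[2]);c=np.array([c[0]/r*th,c[1]/r*th,1])
    c=K@(c/c[2]); return c[:2]
E
python3 - <<'E'
from h import *
print(arm.read_state())
for n in('scene','top','wrist'):
    snap(n,n+'0'); o,d=ray(n,280,210); print(n,o,d)
E
```

```text
pics
{'t': 0.0, 'joints': array([-8.89452212e-01,  2.07415260e-01,  1.54292733e+00, -5.09823965e-06,
        1.39347226e+00, -1.50539759e-01]), 'qd': array([ 0.00200921,  0.0002595 , -0.00054143, -0.00034532,  0.00046734,
       -0.00013854]), 'joint_efforts': array([ 1.85109377e-03, -3.70869434e+01, -2.81418908e+01,  6.99761091e-02,
        3.60496156e-02, -1.84005899e-04]), 'tcp_pos': array([ 0.42451338, -0.38665944,  0.20430612]), 'tool_rot': array([ 0.28550005, -0.28591563,  0.64757329, -0.6460579 ]), 'force': array([0.48751318, 0.36476745, 0.97645012]), 'moment': array([0.04186308, 0.07665569, 0.07662035]), 'grip_width': 0.9992200323959681}
scene [0.56914604 0.44930899 0.74623086] [ 0.01824652 -0.63159403 -0.77519915]
top [ 0.48435459 -0.05026891  0.92843465] [ 0.12922424 -0.02308589 -0.99135614]
wrist [ 0.47782415 -0.32868196  0.38359084] [-0.18481966 -0.19266808 -0.96370156]
```

View pics/scene0.png

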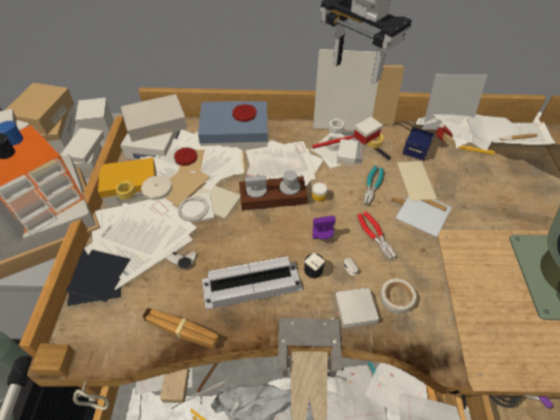

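View pics/top0.png

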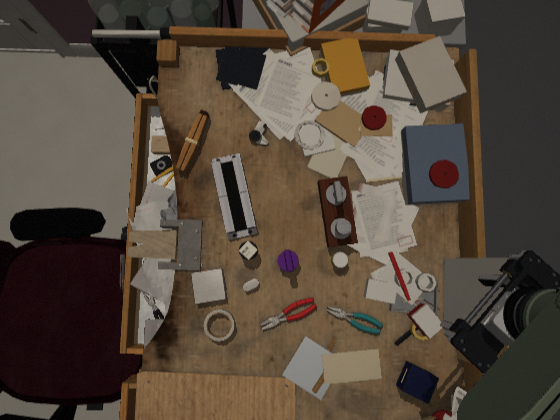

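View pics/wrist0.png

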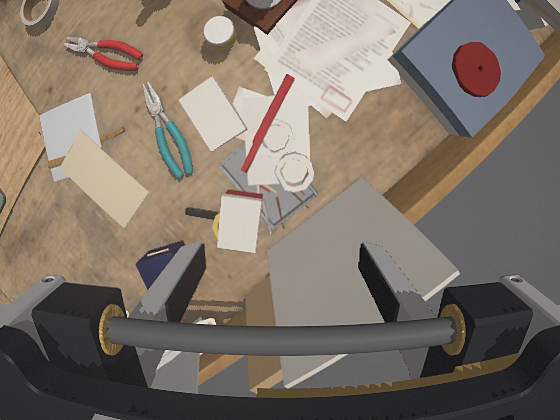

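The rack is at about (337,211) in the top view. Its two parts are at (335,192) and (341,228). The rail is at (234,196), and the purple decoy at (288,261). I'll enlarge these.

```bash
python3 - <<'E'
import cv2,numpy as np
a=cv2.imread('pics/top0.png');s=cv2.imread('pics/scene0.png')
A=cv2.resize(a[170:255,310:365],None,fx=6,fy=6,interpolation=3)
B=cv2.resize(s[160:215,230:335],None,fx=4.3,fy=4.3,interpolation=3)
C=cv2.resize(a[145:245,205:265],None,fx=5,fy=5,interpolation=3)
def g(x):return (255*(x/255.)**.5).astype('u1')
o=np.zeros((600,800,3),'u1');A=A[:, :];o[:510,:330]=A;o[:B.shape[0],335:335+B.shape[1]]=B[:,:465]
cv2.imwrite('pics/c1.png',g(o));cv2.imwrite('pics/c2.png',g(C))
E
```

```text
(no output)
```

View pics/c1.png

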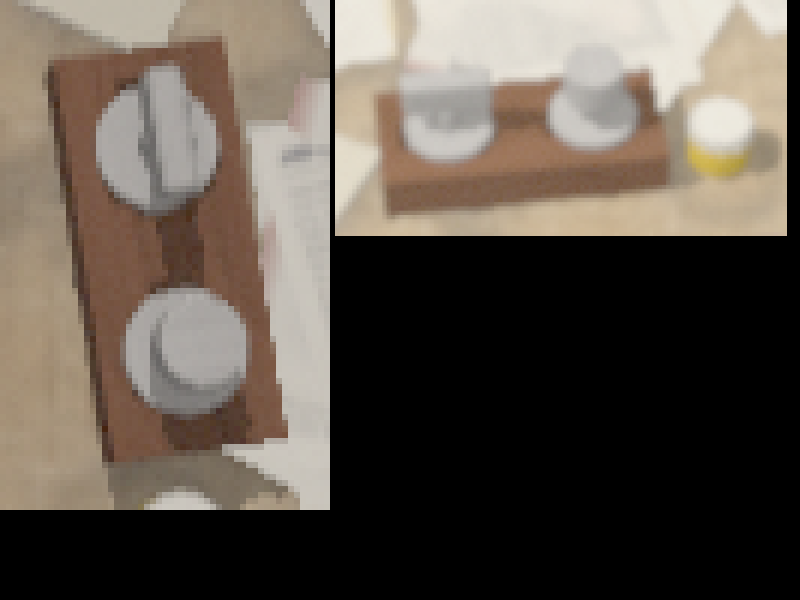

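View pics/c2.png

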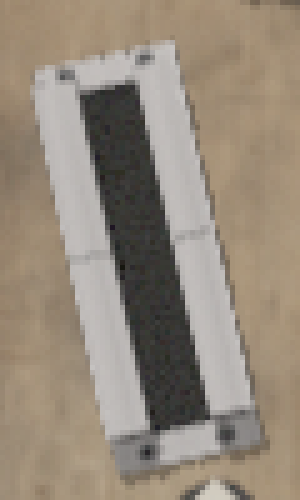

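The crop shows three candidates:
- **Bar-grip steel part:** top view (338,191). This fits "hammer-head bolt with straight bar grip".
- **Round-knobbed steel pin:** (343,227). It stays in the rack.
- **Purple look-alike:** (288,261). Not meant.

Next I'll get rough positions, then take a closer look with the wrist camera.

```bash
cat > rough.py <<'E'
from h import *
p=lambda x,y:(310+(x-2.5)/6,170+(y-2.5)/6)
q=lambda x,y:(205+(x-2)/5,145+(y-2)/5)
bar=[onz('top',*p(*c),.069) for c in((147,68),(180,64),(200,190),(160,195))]
print('bar',np.mean(bar,0))
m=(bar[0]+bar[1]-bar[2]-bar[3])[:2];print('bar yaw',np.degrees(np.arctan2(m[1],m[0])))
rk=[onz('top',*p(*c),.028) for c in((52,62),(222,38),(287,437),(110,460))]
print('rack',np.mean(rk,0)); m=(rk[0]+rk[1]-rk[2]-rk[3])[:2];print('rack yaw',np.degrees(np.arctan2(m[1],m[0])),np.linalg.norm(rk[0]-rk[3]),np.linalg.norm(rk[0]-rk[1]))
sc=[onz('top',*q(*c),.028) for c in((70,258),(107,253),(173,240),(213,230))]
print('scribe',sc[0],sc[3],(sc[0]+sc[3])/2)
sl=[onz('top',*q(*c),.028) for c in((80,92),(137,82),(208,414),(152,428))]
print('slot',np.mean(sl,0)); m=(sl[0]+sl[1]-sl[2]-sl[3])[:2];print('slot yaw',np.degrees(np.arctan2(m[1],m[0])))
r=vision.camera_params('wrist');print(r)
from scipy.spatial.transform import Rotation as Ro
s=arm.read_state();w=s['tool_rot'];T=Ro.from_quat([w[1],w[2],w[3],w[0]]).as_matrix();print(T,s['tcp_pos'])
o=ray('wrist',280,210)[0];print('cam in tool',T.T@(o-s['tcp_pos']))
E
python3 rough.py
```

```text
bar [ 0.63909192 -0.19225677  0.069     ]
bar yaw 7.352294926353378
rack [ 0.60257794 -0.19748862  0.028     ]
rack yaw 8.751030016824402 0.14761189057494506 0.0638807071609958
scribe [0.62936555 0.06350549 0.028     ] [0.64315298 0.00147422 0.028     ] [0.63625927 0.03248986 0.028     ]
slot [0.63255956 0.03137356 0.028     ]
slot yaw 13.677023475221697
{'K': array([[325.1922621 ,   0.        , 281.78666469],
       [  0.        , 325.1922621 , 210.83193121],
       [  0.        ,   0.        ,   1.        ]]), 'R': array([[ 0.73933776, -0.67333314, -0.0014737 ],
       [-0.64815349, -0.71227937,  0.26936063],
       [-0.18241912, -0.1981933 , -0.96303825]]), 't': array([-0.57402059, -0.02773425,  0.39143435])}
[[-6.73544481e-01 -1.15793519e-03  7.39145785e-01]
 [-7.39146659e-01  1.35369369e-03 -6.73543157e-01]
 [-2.20657661e-04 -9.99998413e-01 -1.76765684e-03]] [ 0.42458797 -0.38681186  0.20455304]
cam in tool [-7.88629661e-02 -1.79020466e-01 -1.20176639e-04]
```

drive_tool(
  series=[
    [-1,[-28.8,0,2.8],39],
    [-1,[-28.8,0,2.8],39],
    [-1,[-28.8,0,2.8],39],
    [-1,[-28.8,0,2.8],39],
    [-1,[-28.8,0,2.8],39],
    [-1,[-28.8,0,2.8],39],
    [-1,[-28.8,0,2.8],39],
    [-1,[-28.8,0,2.8],39],
    [-1,[-28.8,0,2.8],39],
  ],
)

```text
t: 1.27
tcp_pos: [0.6385, -0.1941, 0.2048]
tool_rot: [0.052, -0.053, 0.706, -0.705]
force: [-1.0, 0.3, -0.0]
grip_width: 1.0
```

```bash
python3 - <<'E'
from h import *
p=vision.camera_params('wrist');im=snap('wrist','w1');np.save('w1.npy',p,allow_pickle=True)
print(arm.read_state()['tcp_pos'],arm.read_state()['qd'].round(3))
E
```

```text
[ 0.63863043 -0.19395171  0.20478834] [ 0.006  0.002 -0.005 -0.     0.     0.001]
```

View pics/w1.png

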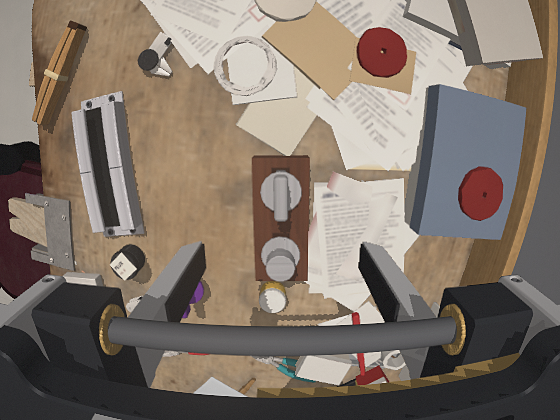

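The wrist view shows the bar grip at (281,197), the pin knob at (281,262) and the rail at (108,163). I'll measure corners on enlarged crops.

```bash
python3 - <<'E'
import cv2,numpy as np
a=cv2.imread('pics/w1.png')
def g(x):return (255*(x/255.)**.6).astype('u1')
A=cv2.resize(a[150:235,240:320],None,fx=7,fy=7,interpolation=3)
C=cv2.resize(a[85:245,65:155],None,fx=3.75,fy=3.75,interpolation=3)
cv2.imwrite('pics/d1.png',g(A));cv2.imwrite('pics/d2.png',g(C))
E
```

```text
(no output)
```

View pics/d1.png

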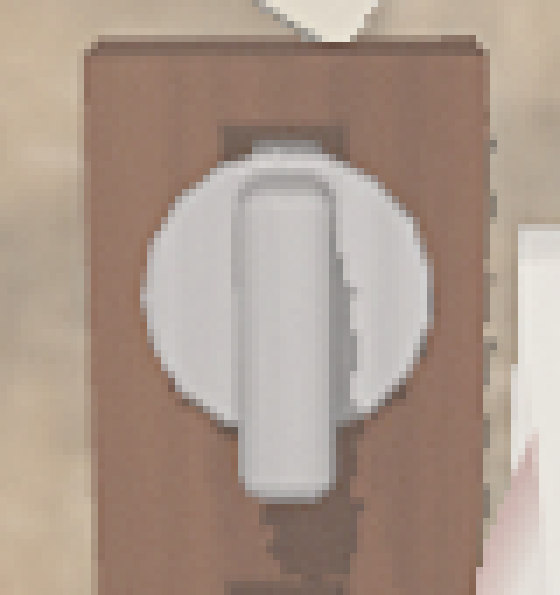

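View pics/d2.png

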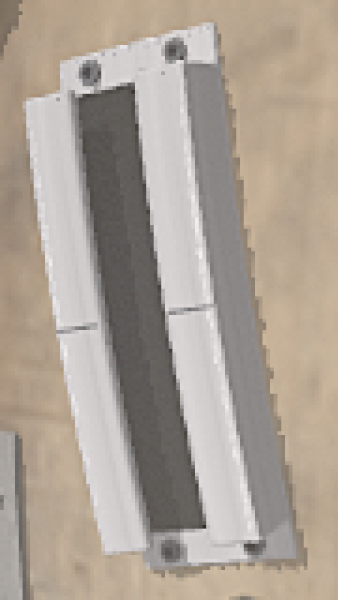

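```bash
cat > m1.py <<'E'
from h import *
P=np.load('w1.npy',allow_pickle=True).item()
vision.camera_params=lambda n,o=vision.camera_params:P if n=='wrist' else o(n)
p=lambda x,y:(240+(x-3)/7,150+(y-3)/7)
q=lambda x,y:(65+(x-1.4)/3.75,85+(y-1.4)/3.75)
ang=lambda m:np.degrees(np.arctan2(m[1],m[0]))
b=[onz('wrist',*p(*c),.069) for c in((240,184),(332,184),(332,494),(242,494))]
print('bar',np.mean(b,0),ang(b[0]+b[1]-b[2]-b[3]),np.linalg.norm(b[0]-b[3]),np.linalg.norm(b[0]-b[1]))
print('edges',ang(b[0]-b[3]),ang(b[1]-b[2]))
f=[onz('wrist',*p(*c),.033) for c in((143,295),(433,295))];print('fl',np.mean(f,0),np.linalg.norm(f[0]-f[1]))
f=onz('wrist',*p(288,155),.033);print('fl far edge',f)
r=[onz('wrist',*p(*c),.028) for c in((86,50),(484,50),(98,590),(476,590))]
print('rack axis',ang(r[0]-r[2]),ang(r[1]-r[3]),'far mid',(r[0]+r[1])/2)
s=[onz('wrist',*q(*c),.028) for c in((56,329),(97,324),(168,314),(214,306))]
print('scribe',*s,'\nmid',(s[0]+s[3])/2,'mid slot',(s[1]+s[2])/2, ang(s[0]-s[3])-90,np.linalg.norm(s[0]-s[3]),np.linalg.norm(s[1]-s[2]))
e=[onz('wrist',*q(*c),.028) for c in((26,101),(184,66),(259,546),(105,552))]
print('rail corners mean',np.mean(e,0),ang(e[0]+e[1]-e[2]-e[3]),ang(e[0]-e[3]),ang(e[1]-e[2]),np.linalg.norm(e[0]-e[3]),np.linalg.norm(e[1]-e[2]))
print(*e)
for n,X in(('s',s[0]),('s',s[3]),('e0',e[0]),('e1',e[1]),('e2',e[2]),('e3',e[3])):print(n,(proj('top',X)-[205,145])*5+2)
E
python3 m1.py
```

```text
bar [ 0.64159324 -0.19188147  0.069     ] 8.684284288212714 0.04538745791669466 0.012873192976401453
edges 8.583255486578722 8.785327078554003
fl [ 0.64055319 -0.19209804  0.033     ] 0.04576436854633866
fl far edge [ 0.66260322 -0.18880097  0.033     ]
rack axis 8.572267660737939 8.848497681496733 far mid [ 0.6784216  -0.18591882  0.028     ]
scribe [0.62953043 0.06453582 0.028     ] [0.63307599 0.04696209 0.028     ] [0.63943382 0.0183657  0.028     ] [0.64390873 0.00093318 0.028     ] 
mid [0.63671958 0.0327345  0.028     ] mid slot [0.6362549 0.0326639 0.028    ] 12.738425710374443 0.06520759892622836 0.02929463353856428
rail corners mean [0.63577428 0.03204991 0.028     ] 13.599209981345801 13.730373043369799 13.468413876425515 0.1582202769859899 0.15866417363983962
[0.70594536 0.08236288 0.028     ] [0.71960298 0.01899115 0.028     ] [ 0.56530231 -0.01796321  0.028     ] [0.55224648 0.0448088  0.028     ]
s [ 67.64837605 257.57724012]
s [214.28204744 228.32952197]
e0 [33.4050949  85.87425475]
e1 [178.13099479  59.15086683]
e2 [252.9295078  407.64722058]
e3 [106.9309215  434.89335836]
```

```bash
cat > go.py <<'E'
from h import *
import sys
from scipy.spatial.transform import Rotation as Ro
def plan(x,y,z,yaw):  # yaw: bar axis (tool -x) direction in deg
    s=arm.read_state();w=s['tool_rot'];T=Ro.from_quat([w[1],w[2],w[3],w[0]]).as_matrix()
    cur=np.degrees(np.arctan2(-T[1,0],-T[0,0]))
    d=T.T@(np.array([x,y,z])-s['tcp_pos'])*100
    print('t',round(s['t'],2),'tcp',s['tcp_pos'].round(4),'shift cm',d.round(2),'yaw',cur.round(2),'turn',round(-(yaw-cur),2),'F',s['force'].round(1),'tooly',T[:,1].round(4),'grip',round(s['grip_width']*94,1),'j',s['joints'].round(2))
if __name__=='__main__': plan(*map(float,sys.argv[1:]))
E
python3 go.py .6408 -.192 .040 8.7
```

```text
t 1.32 tcp [ 0.6386 -0.194   0.2048] shift cm [-0.26 16.48 -0.14] yaw 8.55 turn -0.15 F [0.1 0.5 0.5] tooly [-0.001   0.0012 -1.    ] grip 93.9 j [-0.42  0.4   1.29  0.    1.45  1.  ]
```

drive_tool(
  series=[
    [-1,[-0.25,4,-0.15],0],
    [-1,[-0.25,8,-0.15],0],
    [-1,[-0.25,12,-0.15],0],
    [-1,[-0.25,14.5,-0.15],0],
    [-1,[-0.25,16,-0.15],0],
    [-1,[-0.25,16.4,-0.15],0],
    [-1,[-0.25,16.4,-0.15],0],
  ],
)

```text
t: 2.2
tcp_pos: [0.6414, -0.1924, 0.0417]
tool_rot: [0.053, -0.052, 0.705, -0.705]
force: [-0.3, -0.8, 0.5]
grip_width: 1.0
```

```bash
python3 go.py .6408 -.192 .040 8.7; python3 -c "
from h import *
snap('wrist','w2')"
```

```text
t 2.2 tcp [ 0.6414 -0.1924  0.0417] shift cm [ 0.05  0.17 -0.04] yaw 8.54 turn -0.16 F [-0.3 -0.8  0.5] tooly [ 5.e-04  6.e-04 -1.e+00] grip 94.0 j [-0.42  0.56  1.42  0.    1.16  1.  ]
```

View pics/w2.png

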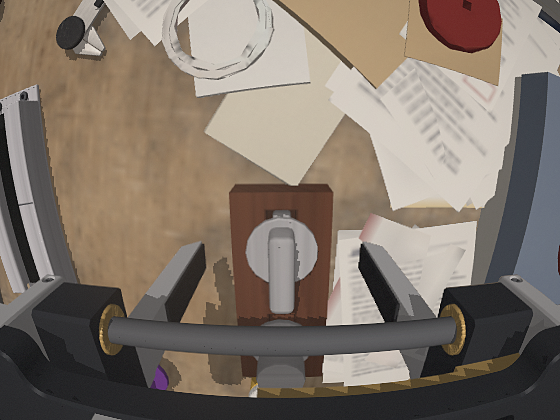

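The bar at (282,268) lies centred and parallel between the open fingers. I'll close on it and check the opening, which should be about 14 mm.

drive_tool(
  series=[
    [1,[0.0,0.1,0],0],
    [1,[0,0.1,0],0],
    [1,[0,0.1,0],0],
    [1,[0,0.1,0],0],
    [1,[0,0.1,0],0],
    [1,[0,0.1,0],0],
    [1,[0,0.1,0],0],
    [1,[0,0.1,0],0],
  ],
  squeeze=40,
)

```text
t: 3.25
tcp_pos: [0.6417, -0.1924, 0.0412]
tool_rot: [0.053, -0.052, 0.705, -0.705]
force: [-0.1, 0.2, -0.3]
grip_width: 0.185
```

```bash
python3 go.py .6408 -.192 .120 8.7
```

```text
t 3.25 tcp [ 0.6417 -0.1924  0.0412] shift cm [ 0.07 -7.88 -0.05] yaw 8.55 turn -0.15 F [-0.1  0.2 -0.3] tooly [ 1.1e-03  2.0e-04 -1.0e+00] grip 17.4 j [-0.42  0.56  1.42  0.    1.16  1.  ]
```

drive_tool(
  series=[
    [1,[0,0,0],0],
    [1,[0,0,0],0],
    [1,[0,0,0],0],
    [1,[0,0,0],0],
  ],
)

```text
t: 3.75
tcp_pos: [0.6417, -0.1924, 0.0412]
tool_rot: [0.053, -0.052, 0.705, -0.705]
force: [0.3, -0.1, 0.5]
grip_width: 0.144
```

Gripped at 13.6 mm. Lifting straight up now.

drive_tool(
  series=[
    [1,[0,-1,0],0],
    [1,[0,-3,0],0],
    [1,[0,-6,0],0],
    [1,[0,-9,0],0],
    [1,[0,-10,0],0],
    [1,[0,-10,0],0],
    [1,[0,-10,0],0],
  ],
)

```text
t: 4.62
tcp_pos: [0.6405, -0.1919, 0.1396]
tool_rot: [0.052, -0.053, 0.706, -0.705]
force: [0.3, 0.2, -2.4]
grip_width: 0.144
```

```bash
python3 go.py .6364 .0326 .14 13.6; python3 -c "
from h import *
a=snap('wrist','w3');b=snap('top','t3')"
```

```text
t 4.62 tcp [ 0.6405 -0.1919  0.1396] shift cm [ -2.93  -0.   -22.27] yaw 8.55 turn -5.05 F [ 0.3  0.2 -2.4] tooly [-0.0014  0.0015 -1.    ] grip 13.6 j [-0.42  0.46  1.35  0.    1.33  1.  ]
```

View pics/w3.png

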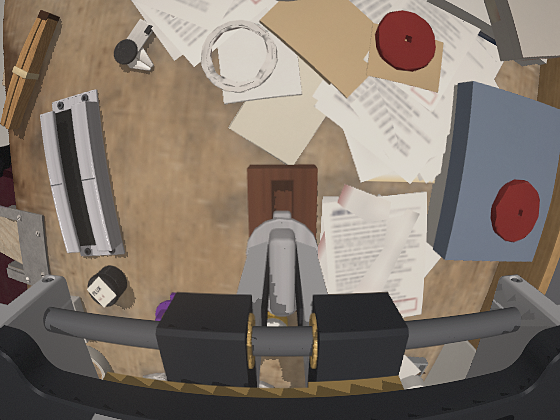

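drive_tool(
  series=[
    [1,[-0.7,0,-5.5],-1.2],
    [1,[-1.5,0,-11],-2.5],
    [1,[-2.2,0,-16.5],-3.8],
    [1,[-2.9,0,-21],-5],
    [1,[-3,0,-22.3],-5],
    [1,[-3,0,-22.3],-5],
    [1,[-3,0,-22.3],-5],
    [1,[-3,0,-22.3],-5],
  ],
)

```text
t: 5.72
tcp_pos: [0.6371, 0.0314, 0.1395]
tool_rot: [0.082, -0.083, 0.703, -0.702]
force: [-0.1, 0.8, -2.2]
grip_width: 0.142
```

```bash
python3 - <<'E'
from h import *
P=vision.camera_params('wrist');a=snap('wrist','w4');np.save('w4.npy',P,allow_pickle=True)
b=snap('scene','s4');c=snap('top','t4')
B=cv2.resize(b[150:330,170:350],None,fx=3.3,fy=3.3,interpolation=3)
cv2.imwrite('pics/s4c.png',B)
import go;go.plan(.6372,.0328,.13,13.6)
E
```

```text
t 5.88 tcp [0.6371 0.032  0.1397] shift cm [-0.03  0.97 -0.08] yaw 13.46 turn -0.14 F [-0.8 -0.  -2.1] tooly [-0.0018  0.0016 -1.    ] grip 13.6 j [-0.09  0.39  1.44  0.    1.31  1.25]
```

View pics/w4.png

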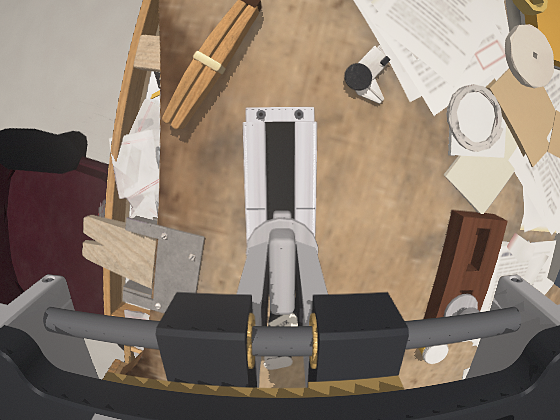

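View pics/s4c.png

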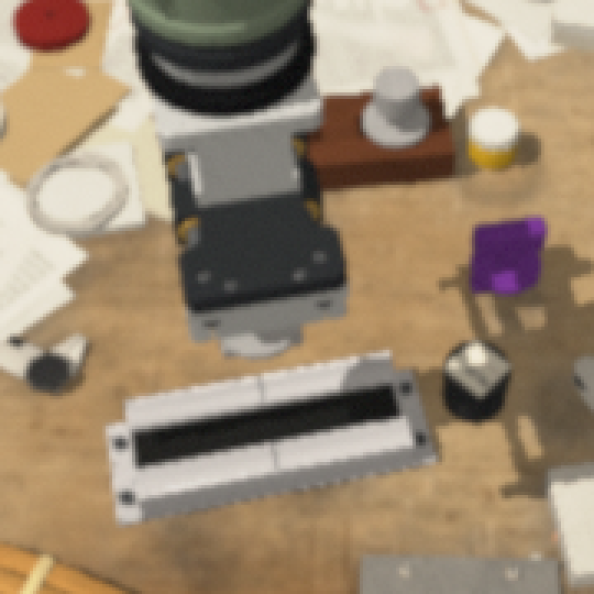

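The bolt is upright over the rail, the scribe is visible at about y=209 in the wrist view, and the pin is still in the rack. I'll refine the rail pose from this view.

```bash
python3 - <<'E'
import cv2
a=cv2.imread('pics/w4.png')
cv2.imwrite('pics/w4c.png',cv2.resize(a[100:200+45,235:330],None,fx=4,fy=4,interpolation=2))
E
```

```text
(no output)
```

View pics/w4c.png

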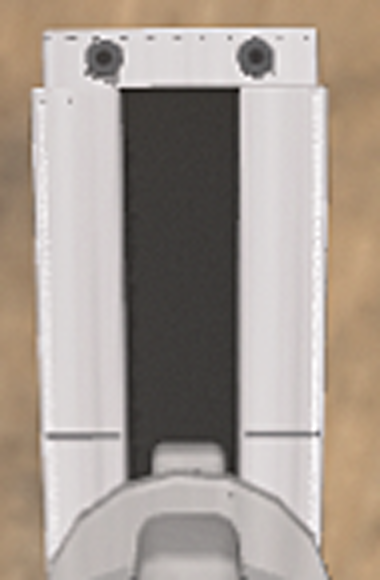

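```bash
python3 - <<'E'
from h import *
P=np.load('w4.npy',allow_pickle=True).item()
vision.camera_params=lambda n:P
q=lambda x,y:(235+(x-1.5)/4,100+(y-1.5)/4)
ang=lambda m:np.degrees(np.arctan2(m[1],m[0]))
a,b=[onz('wrist',*q(*c),.028) for c in((44,436),(321,435))];print(a,b,(a+b)/2,ang(a-b)-90,np.linalg.norm(a-b))
c=[onz('wrist',*q(*c),.028) for c in((124,100),(239,100),(128,436),(239,436))];print('slot mid',(c[2]+c[3])/2,'yaw',ang(c[0]+c[1]-c[2]-c[3]),np.linalg.norm(c[2]-c[3]))
e=[onz('wrist',*q(*c),.028) for c in((32,88),(328,88))];print('end yaw',ang((e[0]+e[1])-(a+b)),np.linalg.norm(((e[0]+e[1])-(a+b))/2))
h=[onz('wrist',*q(*c),.1165) for c in((152,460),(227,460))];print('head tip',(h[0]+h[1])/2,np.linalg.norm(h[0]-h[1]))
h=[onz('wrist',*q(*c),.1315) for c in((48,560),(328,560))];print('flange line mid',(h[0]+h[1])/2,np.linalg.norm(h[0]-h[1]))
h=onz('wrist',*q(188,474),.1305);print('flange far',h)
E
```

```text
[0.62858681 0.06434687 0.028     ] [0.6437992  0.00180055 0.028     ] [0.63619301 0.03307371 0.028     ] 13.6699432677988 0.06436970719949156
slot mid [0.63612817 0.0327982  0.028     ] yaw 13.723233942107624 0.025714733419089777
end yaw 13.785944483697032 0.07982617225459322
head tip [0.65614747 0.03608772 0.1165    ] 0.012139431875026719
flange line mid [0.64474653 0.03359188 0.1315    ] 0.043158349175102785
flange far [0.65795814 0.03674309 0.1305    ]
```

```bash
python3 go.py .6376 .0334 .0412 13.7
```

```text
t 5.88 tcp [0.6371 0.032  0.1397] shift cm [-0.09  9.85 -0.11] yaw 13.46 turn -0.24 F [-0.8 -0.  -2.1] tooly [-0.0018  0.0016 -1.    ] grip 13.6 j [-0.09  0.39  1.44  0.    1.31  1.25]
```

drive_tool(
  series=[
    [1,[-0.1,2,-0.1],-0.2],
    [1,[-0.1,4,-0.1],-0.2],
    [1,[-0.1,5.5,-0.1],-0.2],
    [1,[-0.1,6.5,-0.1],-0.2],
    [1,[-0.1,6.5,-0.1],-0.2],
  ],
)

```text
t: 6.5
tcp_pos: [0.6367, 0.0335, 0.0731]
tool_rot: [0.083, -0.086, 0.703, -0.701]
force: [-0.0, 0.8, -1.3]
grip_width: 0.142
```

```bash
python3 go.py .6376 .0334 .0412 13.7; python3 - <<'E'
from h import *
P=vision.camera_params('wrist');a=snap('wrist','w5');np.save('w5.npy',P,allow_pickle=True)
cv2.imwrite('pics/w5c.png',cv2.resize(a[150:290,210:350],None,fx=4,fy=4,interpolation=2))
E
```

```text
t 6.5 tcp [0.6367 0.0335 0.0731] shift cm [-0.1   3.19  0.04] yaw 13.66 turn -0.04 F [-0.   0.8 -1.3] tooly [-0.0045  0.0018 -1.    ] grip 13.4 j [-0.08  0.47  1.49  0.    1.19  1.25]
```

View pics/w5c.png

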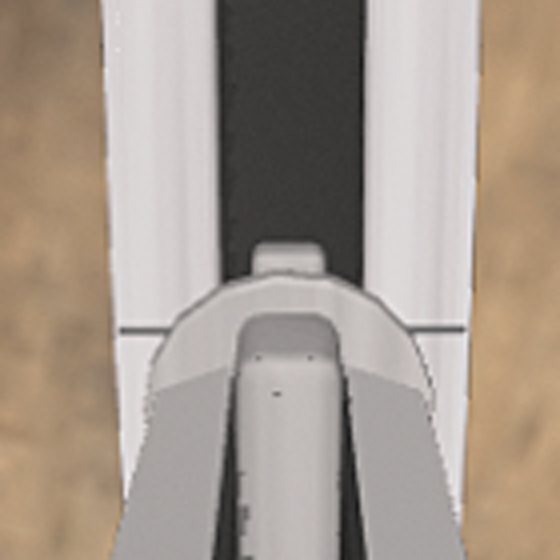

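The head (288,257 in the crop) is centred in the slot (219–364). Continuing down.

drive_tool(
  series=[
    [1,[-0.1,1,0],0],
    [1,[-0.1,2,0],0],
    [1,[-0.1,2.7,0],0],
    [1,[-0.1,3.0,0],0],
    [1,[-0.1,3.1,0],0],
    [1,[-0.1,3.1,0],0],
  ],
)

```text
t: 7.3
tcp_pos: [0.6387, 0.0337, 0.0435]
tool_rot: [0.084, -0.085, 0.703, -0.701]
force: [-0.6, 0.0, -0.8]
grip_width: 0.146
```

```bash
python3 go.py .6376 .0334 .0412 13.7; python3 - <<'E'
from h import *
P=vision.camera_params('wrist');a=snap('wrist','w6');np.save('w6.npy',P,allow_pickle=True)
cv2.imwrite('pics/w6c.png',cv2.resize(a[150:290,210:350],None,fx=4,fy=4,interpolation=2))
E
```

```text
t 7.3 tcp [0.6387 0.0337 0.0435] shift cm [ 0.11  0.23 -0.  ] yaw 13.67 turn -0.03 F [-0.6  0.  -0.8] tooly [-0.002   0.0017 -1.    ] grip 13.8 j [-0.08  0.51  1.5   0.    1.14  1.25]
```

View pics/w6c.png

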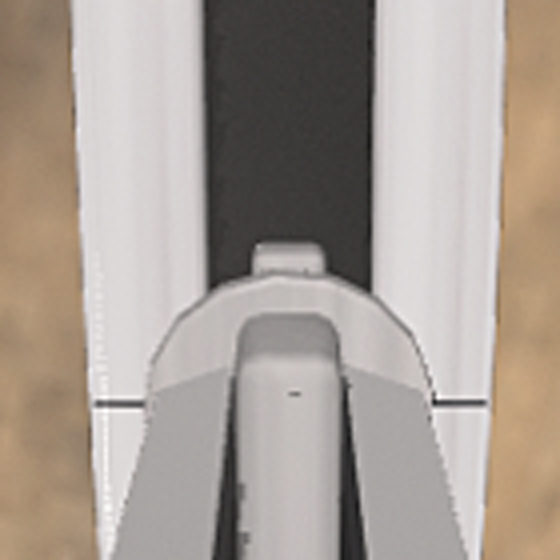

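```bash
cat > m6.py <<'E'
from h import *
P=np.load('w6.npy',allow_pickle=True).item()
vision.camera_params=lambda n:P
q=lambda x,y:(210+(x-1.5)/4,150+(y-1.5)/4)
a,b=[onz('wrist',*q(*c),.028) for c in((95,403),(488,403))];m=(a+b)/2
u=np.array([.9716,.2368,0])
f=onz('wrist',*q(289,273),.0353); fw=[onz('wrist',*q(*c),.0353) for c in((147,400),(433,400))]
print('scribe',m,'flange centre',f-.023*u,'along err mm',1000*(f-.023*u-m)@u,'across',1000*((fw[0]+fw[1])/2-m)@[-.2368,.9716,0],np.linalg.norm(fw[0]-fw[1]))
E
python3 m6.py
```

```text
scribe [0.63635747 0.03289958 0.028     ] flange centre [0.63763533 0.0336141  0.0353    ] along err mm 1.4107724815874065 across 0.2422161837521738 0.044615763167490004
```

drive_tool(
  series=[
    [1,[0.15,0,0],0],
    [1,[0.15,0.15,0],0],
    [1,[0.15,0.25,0],0],
    [1,[0.15,0.25,0],0],
    [1,[0.15,0.25,0],0],
  ],
)

```text
t: 7.98
tcp_pos: [0.6374, 0.0333, 0.0412]
tool_rot: [0.084, -0.085, 0.703, -0.701]
force: [-0.9, -0.2, 0.0]
grip_width: 0.145
```

```bash
python3 go.py .6372 .0334 .0412 13.7
```

```text
t 7.97 tcp [0.6374 0.0333 0.0412] shift cm [ 0.01  0.   -0.01] yaw 13.67 turn -0.03 F [-0.9 -0.2  0. ] tooly [-0.0017  0.0016 -1.    ] grip 13.6 j [-0.08  0.51  1.5   0.    1.13  1.25]
```

drive_tool(
  series=[
    [1,[0,0.1,0],0],
    [1,[0,0.1,0],0],
    [1,[0,0.1,0],0],
  ],
)

```text
t: 8.35
tcp_pos: [0.6374, 0.0333, 0.0412]
tool_rot: [0.084, -0.085, 0.703, -0.701]
force: [-3.1, 0.1, 5.7]
grip_width: 0.145
```

Seated: z is unchanged and the contact force is up to about 6 N. I'll ease the pressure off and turn 90°, going the way joint 6 has room, with a small shift so the bolt's axis stays put.

drive_tool(
  series=[
    [1,[0,0,0],0],
    [1,[0.02,0,0],-9],
    [1,[0.03,0,-0.02],-19],
    [1,[0.04,0,-0.03],-29],
    [1,[0.05,0,-0.05],-39],
    [1,[0.06,0,-0.06],-49],
    [1,[0.07,0,-0.07],-59],
    [1,[0.08,0,-0.08],-69],
    [1,[0.09,0,-0.09],-79],
    [1,[0.1,0,-0.1],-87],
    [1,[0.1,0,-0.1],-90],
    [1,[0.1,0,-0.1],-90],
  ],
)

```text
t: 9.85
tcp_pos: [0.6368, 0.0339, 0.0412]
tool_rot: [0.556, -0.556, 0.437, -0.437]
force: [-0.3, -0.5, 0.1]
grip_width: 0.146
```

```bash
python3 go.py .637 .0333 .0412 103.7; python3 - <<'E'
from h import *
a=snap('wrist','w7')
E
```

```text
t 9.85 tcp [0.6368 0.0339 0.0412] shift cm [ 0.06 -0.    0.  ] yaw 103.63 turn -0.07 F [-0.3 -0.5  0.1] tooly [-3.0e-04  1.3e-03 -1.0e+00] grip 13.7 j [-0.08  0.5   1.51  0.    1.13 -0.32]
```

View pics/w7.png

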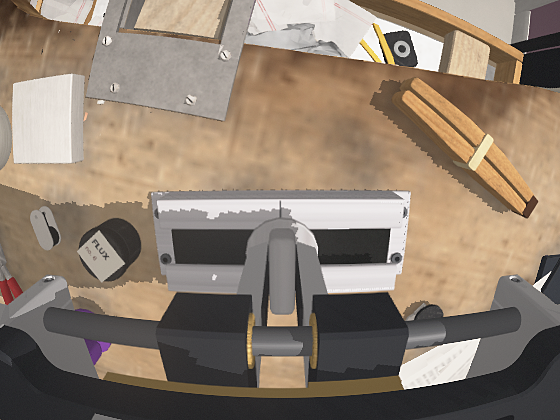

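The bar now lies across the slot. There is room to open, so I'll release and rise.

drive_tool(
  series=[
    [0.3,[0,0,0],0],
    [0.0,[0,0,0],0],
    [-0.2,[0,0,0],0],
    [-0.2,[0,0,0],0],
    [-0.2,[0,0,0],0],
    [-0.2,[0,0,0],0],
  ],
)

```text
t: 10.65
tcp_pos: [0.6369, 0.0339, 0.0412]
tool_rot: [0.556, -0.555, 0.438, -0.437]
force: [0.1, 1.4, 0.0]
grip_width: 0.601
```

drive_tool(
  series=[
    [-0.2,[0,-1,0],0],
    [-0.2,[0,-3,0],0],
    [-0.2,[0,-6,0],0],
    [-0.2,[0,-9,0],0],
    [-0.2,[0,-13,0],0],
    [-0.2,[0,-16,0],0],
    [-0.2,[0,-16,0],0],
    [-0.2,[0,-16,0],0],
  ],
)

```text
t: 11.65
tcp_pos: [0.6363, 0.0337, 0.2007]
tool_rot: [0.556, -0.556, 0.438, -0.437]
force: [-0.7, -0.2, -0.1]
grip_width: 0.597
```

```bash
python3 - <<'E'
from h import *
P=vision.camera_params('wrist');a=snap('wrist','w8');np.save('w8.npy',P,allow_pickle=True)
b=snap('scene','s8')
cv2.imwrite('pics/w8c.png',cv2.resize(a[140:250,200:360],None,fx=5,fy=5,interpolation=2))
cv2.imwrite('pics/s8c.png',cv2.resize(b[150:330,170:350],None,fx=3.3,fy=3.3,interpolation=3))
import go;go.plan(.637,.0333,.0412,103.7)
E
```

```text
t 11.75 tcp [0.6356 0.0338 0.1992] shift cm [ 0.12 15.8   0.18] yaw 103.62 turn -0.08 F [-0.4 -0.7  0.8] tooly [-0.0038  0.0015 -1.    ] grip 56.2 j [-0.08  0.34  1.38  0.    1.42 -0.32]
```

View pics/w8c.png

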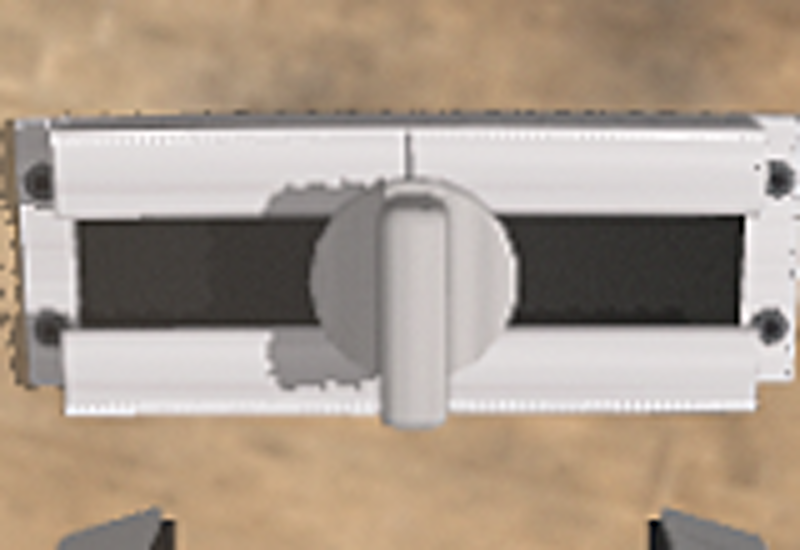

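View pics/s8c.png

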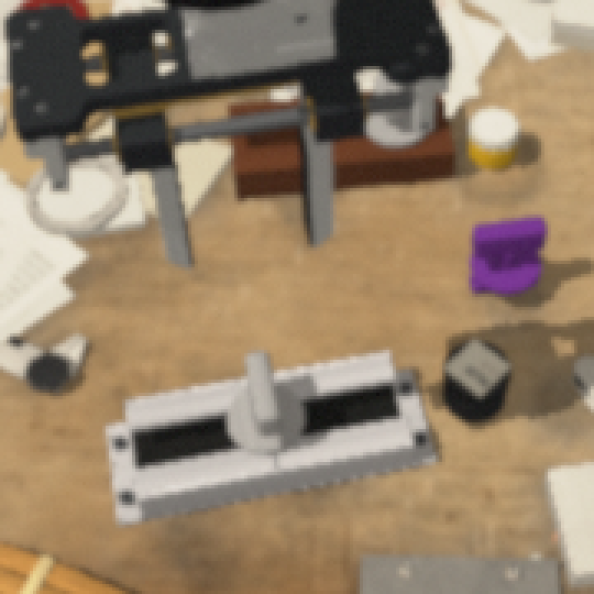

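```bash
python3 - <<'E'
from h import *
P=np.load('w8.npy',allow_pickle=True).item()
vision.camera_params=lambda n:P
q=lambda x,y:(200+(x-2)/5,140+(y-2)/5)
ang=lambda m:np.degrees(np.arctan2(m[1],m[0]))
O=np.array([.6363,.0330,0]);u=np.array([.9716,.2368,0]);v=np.array([-.2368,.9716,0])
R=lambda X:(1000*(X-O)@u,1000*(X-O)@v)
f=[onz('wrist',*q(*c),.033) for c in((311,280),(518,280))]
s=[onz('wrist',*q(*c),.028) for c in((408,132),(409,178))]
e=[onz('wrist',*q(*c),.028) for c in((52,133),(764,133),(756,410),(66,414))]
b=[onz('wrist',*q(*c),.069) for c in((382,205),(445,205),(447,422),(383,422))]
print('flange',R(sum(f)/2));print('scribe',*map(R,s));print('rail ctr',R(sum(e)/4),ang(e[0]-e[1]),ang(e[3]-e[2]))
print('bar',R(sum(b)/4),ang(b[0]-b[3]),ang(b[1]-b[2]))
E
```

```text
flange (np.float64(1.1436313180874382), np.float64(-0.06801768088979776))
scribe (np.float64(-0.2461722336737484), np.float64(31.87196977818654)) (np.float64(-0.04197249795773583), np.float64(21.695422140728866))
rail ctr (np.float64(-5.113020365632437e-05), np.float64(0.15891782202439964)) -166.36892012717377 -166.00153807788178
bar (np.float64(1.0519049355397678), np.float64(0.9955995296096389)) 103.63813764418637 104.45743856571063
```

```bash
python3 - <<'E'
from h import *
a=snap('top','t9');cv2.imwrite('pics/t9c.png',cv2.resize(a[140:260,200:370],None,fx=4,fy=4))
E
```

```text
(no output)
```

View pics/t9c.png

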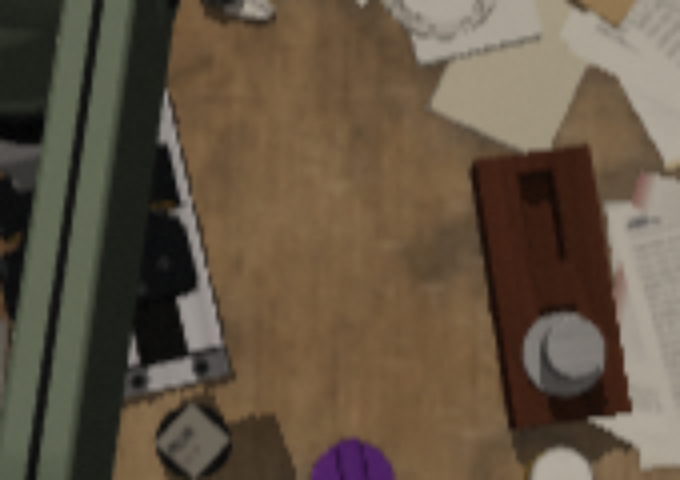

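The pin still stands in its pocket at (565,352) in the crop, and the bolt's pocket is empty. Handing in.

```bash
python3 -c "
from h import *
print(ticket.close_job(), arm.read_state()['t'])"
```

```text
the job is handed in; nothing more can be done
the job is handed in; nothing more can be done
```

The job is done and handed in at about 12 s of the 38 s allowed. I took the hammer-head bolt from the rack and lowered its head through the slot at the scribed line until the flange was on the rail. I then turned it 90°, let go and raised the arm clear.

**Seating:** the arm stopped descending as the contact force rose to about 6 N, at the same height as in the rack. The wrist readings I saw stayed under 10 N.

**Final position:** the last wrist picture puts the bolt about 1 mm from the scribed line along the slot and at most 1 mm off centre across it. Its bar is at about 104°, against 103.7° for square across the slot. The 1 mm is within the calibration error, so I left it.

**What I couldn't see:** the head under the lips is hidden, so I inferred that it has caught from the seated flange and the bar's angle.

**The pin and the look-alike:** the pin still stands in the rack, and the purple look-alike was not touched. No check failed.

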